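# Hold the ball tray over the reader

### The job

Without lifting it, slide the round optical reader along the worktop until it stands wholly inside the white ring painted there. Then pick up the metal ball tray by its upright tab, keep it level so that the loose steel ball stays in its pocket, carry it over and finish while still holding it: still and level, its underside about 12 cm above the worktop, with the ball's pocket centred over the reader's window. Leave the other things on the bench where they are.

Things in the scene. Friction and masses are not known exactly. Their poses are not given: they have to be found in the camera images.
- spot: white ring painted flat on the worktop, inner diameter 140 mm, outer 150 mm, no height; origin at its centre on the worktop
- reader: low round grey puck with a thin black band and a round black window (50 mm across, metal bezel) in the middle of its top; 110 mm diameter, 30 mm high, vertical side up to 24 mm, 0.45 kg, slides freely on the worktop; origin at the centre of its underside, z up; round, so its yaw does not matter
- tray_grip (a point): grip point of the ball tray, half-way up the free part of its upright tab, 42 mm above the tray's underside. The tab stands at the plate's centre: 44 mm long along the tray's x, 12 mm thick along its y (grip across this), top 65 mm above the underside; its foot is 56 x 22 mm, up to 14 mm. Axes are the tray's, z up
- tray_pocket (a point): the ball's pocket in the tray, 50 mm along the tray's +x from the tab: a round recess with a flat dark floor, 40 mm wide and 4 mm deep, its floor 6 mm above the tray's underside; this point is where the ball's centre is when it sits in the middle (17 mm above the tray's underside). Axes are the tray's
- ball_center (a point): centre of the loose steel ball, 22 mm diameter, 44 g; it rolls freely about 12 mm either way in its pocket and leaves it if the tray is tipped far or jerked
- tray: the ball tray: a pale, almost white aluminium plate 160 mm (its x) by 76 mm (its y) by 10 mm, about 0.22 kg, flat on the worktop, with an upright tab in the middle, a steel disc weight (30 mm wide, top at 18 mm) near its -x end and the ball near its +x end, so that it balances about at the tab. Origin at the centre of its underside, below the tab; z up
- slide_box: bystander: red slide box 89 x 51 x 34 mm, loose, beyond the work; origin at the centre of its underside
- carton: bystander: small upright white carton with a blue panel, 48 x 58 x 75 mm, loose, beyond the work; origin at the centre of its underside
- bottle: bystander: white reagent bottle with red cap, 75 mm wide, 164 mm high, loose, beyond the work; origin at the centre of its underside

How it is judged:
By the outcome, as a careful person would: the job done as asked, in the order asked, and still so for the second after the job is handed in, while the arm keeps its last pose, push and grip.
It also fails if it takes over 51 s, if anything falls off the work surface, if the arm or the gripper's body presses on something with over 40 N, if the wrist force passes 120 N, or if a joint passes its speed limit or range.

### The arm

A 6-joint arm with a two-finger parallel gripper is mounted at the origin on a cart in front of the work surface, level with it; the furniture and walls round the work are solid. World frame = base frame: x ahead of the robot, y to its left, z up, the work surface at z = 0. Lengths are in m, angles in degrees, forces in N, time in s.
With the tool pointing down it reaches from about 0.4 to 0.825 m from the base axis. Payload 7 kg.
Tool frame: the origin (TCP) lies midway between the tips of the shut fingers; the grasp point (between the pads) lies hold_point_z behind it (hold_point_z is the distance from the TCP to the grasp point, in m); z points along the fingers, y is the line along which they close (so a half turn about z gives the same grasp; the last joint's range is limited). The gripper opens to 88 mm and grips with 3 to 60 N. Pads are 19 mm wide; open, the fingers measure 130 mm over their backs; the gripper's body (78 mm by 193 mm) begins 47 mm behind the grasp point.
Start: joints at [81.194, 20.546, 0.682, 0, -70.136, -16.507], TCP at [0.289, 0.61, 0.227] pointing down, gripper open.
Joint ranges: [-176.03, 176.03], [-82.01, 121.73], [-58.28, 71.71], [-173.87, 95.51], [-174.79, -0.11], [-173.66, 173.66]. Speed limits (degrees/s): [136.94, 136.94, 172.46, 180, 180, 180].

### API

Orientations are given as [roll, pitch, yaw] about the fixed x, y, z axes, in that order (R = Rz(yaw) Ry(pitch) Rx(roll)).
In Python, from plant import * gives the robot as it stands.
- The arm moves only by the tool step_arm, never from a script. Its argument "steps" is a list that holds one entry, the list of rows, each a list of 6 numbers: the shift along the tool's x, y, z scaled (see below), then the turn, a rotation vector about the tool's x, y, z scaled (see below). In form: [[[tx, ty, tz, wx, wy, wz], ...]]. A call has 1 to 20 rows; each row is the pose to reach, as a shift and turn from the pose commanded when the call began, along the tool's axes at that moment; what a row does not reach only later rows make up. The controller multiplies each number of a shift by 100 mm and each number of a turn by 0.5 rad. A row lasts 1/10 s, in which the tool goes at most 50 mm and 8.59 degrees, less where a joint would pass 70% of its speed; a pose out of reach is approached as far as the arm can. A call with a number of a shift or a turn outside -1 to 1 is refused whole. A call with a gripper value outside its range is refused whole. "jaw" is the closure in counts, from 0 (fully open) to 255 (shut), set as the call begins (left out, the last holds). The fingers move at their own pace and stop on an object; the grip force is fixed at half the most. Time passes only in rows, so rows that repeat a pose let the fingers close. It gives the time, the measured TCP pose, the force, the opening and the grip force at its end, in the units of the state.
- get_obs(): the state, without advancing time (a new reading comes with each control period).
- snapshot(name): name is "scene" or "top"; returns (picture, depth): 384x512x3 uint8, red, green, blue; 384x512 float32, m along the optical axis (not along the pixel's ray), 0 where there is no reading.
- calibration(name): a dict with "mtx" (3x3 intrinsics, pixels), "rvec" (rotation vector, rad) and "tvec" (3), from world to camera coordinates, as OpenCV has them. Camera axes: x right, y down, z forward; pixel columns grow to the right and rows downward; lengths in m; the calibration is good to about 2 mm. A picture is of the moment at which its call begins. calibration takes no time and is no camera call.
- close_job(): hands the job in; it is judged then, once.
The state is a dict: "clock": time; "joint_pos": joint angles; "qvel": joint speeds; "tau": joint torques, N m; "tool_pos": TCP position; "orientation": TCP orientation; "force": force on the tool from outside, world axes, zero at the start; "moment": the same for the moment, N m; "opening": finger opening in m; "gripper_force": force on a finger pad.
Only numpy, scipy, OpenCV 4.12 (cv2) and the standard library are available. Lean on these libraries where they do the work, as an engineer would, in place of code of your own. Each camera call takes 0.05 s, during which the arm holds its last target. There are 200 camera calls.

## Working session

There is one attempt and no reset: what is moved stays moved. The work goes in short steps, Python scripts to look and compute and a tool call to move; the robot and the scene stay as the last step left them, time stands still between calls to the robot, and variables do not carry over. Pictures are saved under pics/ and viewed, at most 10 in all, crops included, and the job is handed in when it is done.

Besides the shell and the picture viewer there is one more tool, called as name(argument=value, ...) on one line, values as JSON. step_arm: Moves the arm, as the interface text tells. Its arguments: {"type":"object","properties":{"steps":{"type":"array","items":{"type":"array","items":{"type":"array","items":{"type":"number","minimum":-1,"maximum":1}}}},"jaw":{"type":"number"}},"required":["steps"]}

```bash
mkdir -p pics; ls
python3 - <<'E'
from plant import *
import cv2,numpy as np
o=get_obs();print(o)
for n in("scene","top"):
    p,d=snapshot(n);cv2.imwrite(f"pics/{n}0.png",p[...,::-1]);np.savez(f"{n}0.npz",p=p,d=d)
    c=calibration(n);R=cv2.Rodrigues(np.array(c["rvec"],float))[0];print(n,c["mtx"],(-R.T@np.ravel(c["tvec"])),R[2],(d>0).mean())
a,b=[cv2.imread(f"pics/{n}0.png") for n in("scene","top")]
cv2.imwrite("pics/both.png",cv2.resize(np.vstack([a,b]),None,fx=.78,fy=.78))
E
```

```text
pics
{'clock': 0.0, 'joint_pos': array([ 8.11957874e+01,  2.05918680e+01,  6.33342138e-01, -1.87277921e-02,
       -7.01342287e+01, -1.65061025e+01]), 'qvel': array([ 0.01014008,  0.07454973,  0.0417133 , -0.06149129,  0.00866085,
       -0.0686276 ]), 'tau': array([ 1.12585494e-03, -5.82714951e+01,  2.93047857e+01,  6.99664369e+00,
        6.93904716e-03, -1.66024356e-04]), 'tool_pos': array([0.28840977, 0.60975184, 0.22561889]), 'orientation': array([ 1.79906066e+02, -9.47586841e-03, -2.53166857e+01]), 'force': array([-0.44032297, -0.5128407 , -0.39168988]), 'moment': array([-0.04076523,  0.04430662, -0.00684206]), 'gripper_force': 0.0, 'opening': 0.08742981294404178}
scene [[366.82260287   0.         259.17264122]
 [  0.         366.82260287 184.88909829]
 [  0.           0.           1.        ]] [-0.03492489 -0.43602569  0.6215704 ] [ 0.65723567  0.46379893 -0.59408065] 0.9957784016927084
top [[493.93545152   0.         254.98072957]
 [  0.         493.93545152 188.21902157]
 [  0.           0.           1.        ]] [ 0.44324403 -0.00341281  1.29511232] [ 1.20830413e-01  1.32428244e-04 -9.92673156e-01] 0.9961039225260416
```

View pics/top0.png

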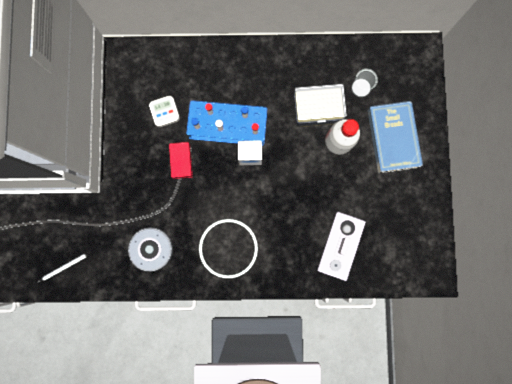

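View pics/scene0.png

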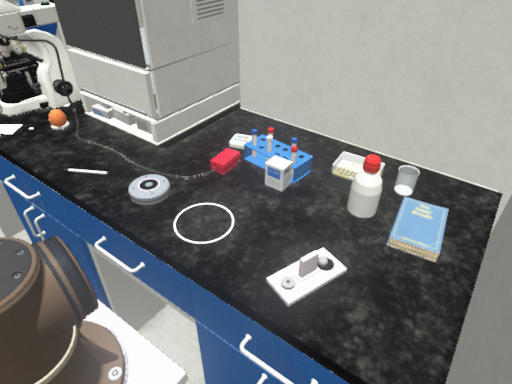

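The top view shows the reader at about (150,249), the ring at (228,248), and the tray at (342,246). The ball is at (347,228) and the disc weight at (336,266). In the scene view the reader is at (149,187), the ring at (204,223) and the tab at (310,264), with the ball on its far side.

```bash
cat > h.py <<'E'
from plant import *
import cv2,numpy as np
def cam(n):
    c=calibration(n);R=cv2.Rodrigues(np.array(c["rvec"],float))[0];t=np.ravel(c["tvec"]);return np.array(c["mtx"]),R,t
def ray(n,uv,z):
    K,R,t=cam(n);uv=np.atleast_2d(uv).astype(float)
    d=np.c_[uv,np.ones(len(uv))]@np.linalg.inv(K).T@R;o=-R.T@t
    return o+d*((z-o[2])/d[:,2])[:,None]
def tri(uv1,uv2):
    P=[K@np.c_[R,t] for K,R,t in(cam("scene"),cam("top"))]
    X=cv2.triangulatePoints(P[0],P[1],np.array(uv1,float),np.array(uv2,float));return (X[:3]/X[3]).T[0]
def proj(n,X):
    K,R,t=cam(n);return cv2.projectPoints(np.atleast_2d(np.array(X,float)),R,t,K,None)[0][:,0]
E
python3 - <<'E'
from h import *
im={n:np.load(n+"0.npz")["p"] for n in("scene","top")}
def blobs(n,mask,box,amin):
    x0,y0,x1,y1=box;m=np.zeros(mask.shape,np.uint8);m[y0:y1,x0:x1]=mask[y0:y1,x0:x1]
    cs,_=cv2.findContours(m,cv2.RETR_LIST,cv2.CHAIN_APPROX_NONE)
    return sorted([c for c in cs if cv2.contourArea(c)>amin],key=cv2.contourArea)[::-1]
for n,bx in(("scene",dict(ring=(168,198,240,248),reader=(122,168,178,208),tray=(262,244,352,306))),("top",dict(ring=(195,214,262,282),reader=(122,222,178,275),tray=(312,206,370,284)))):
    g=im[n].min(2)
    for k,b in bx.items():
        for c in blobs(n,(g>(150 if k=="ring" else 100)).astype(np.uint8),b,15)[:5]:
            c2=c[:,0]+0.0
            s=f"{n} {k} area {cv2.contourArea(c):.0f} ell {np.round(cv2.fitEllipse(c),1) if 0 else [np.round(q,1) for q in cv2.fitEllipse(c)]}"
            print(s)
            if k in("ring","reader"):
                for z in((0,)if k=="ring" else (.03,.024)):
                    w=ray(n,c2,z)[:,:2].astype(np.float32);(cc,r)=cv2.minEnclosingCircle(w);print("   z",z,"circ",np.round(cc,4),round(r,4),"box centre",(w.min(0)+w.max(0))/2)
            else:
                w=ray(n,c2,.01)[:,:2].astype(np.float32);print("   rect",cv2.minAreaRect(w))
v=lambda n,b:cv2.resize(im[n][b[1]:b[3],b[0]:b[2]],(400,400),interpolation=cv2.INTER_CUBIC)
o=np.vstack([np.hstack([v("scene",(262,230,352,310)),v("top",(305,205,381,285))])])
cv2.imwrite("pics/crop.png",o[...,::-1])
E
```

```text
scene ring area 1927 ell [array([203.4, 222.8]), array([40.2, 61.2]), np.float64(82.3)]
   z 0 circ [0.4448 0.0713] 0.0771 box centre [0.44488    0.07122512]
scene ring area 1652 ell [array([203.4, 222.6]), array([37.2, 56.7]), np.float64(82.7)]
   z 0 circ [0.4448 0.0712] 0.0715 box centre [0.44432443 0.07125349]
scene reader area 841 ell [array([148.3, 188.1]), array([28.4, 40.8]), np.float64(76.5)]
   z 0.03 circ [0.4345 0.2543] 0.0687 box centre [0.43452162 0.25506526]
   z 0.024 circ [0.4392 0.2613] 0.0694 box centre [0.43928295 0.26207465]
scene reader area 142 ell [array([148.3, 184.1]), array([10. , 18.5]), np.float64(79.6)]
   z 0.03 circ [0.4443 0.2693] 0.0255 box centre [0.44414228 0.26910654]
   z 0.024 circ [0.4492 0.2765] 0.0257 box centre [0.44900122 0.27625835]
scene reader area 22 ell [array([148.3, 183.9]), array([4.1, 7.5]), np.float64(79.1)]
   z 0.03 circ [0.4442 0.2702] 0.0105 box centre [0.44455355 0.27030557]
   z 0.024 circ [0.4491 0.2774] 0.0106 box centre [0.44941664 0.27746955]
scene tray area 2410 ell [array([305. , 275.5]), array([39.4, 85.9]), np.float6
[... 1038 characters left out ...]
024 circ [0.4449 0.2692] 0.0248 box centre [0.44504082 0.2695132 ]
top reader area 54 ell [array([149. , 248.9]), array([8.4, 8.4]), np.float64(118.1)]
   z 0.03 circ [0.445  0.2682] 0.0115 box centre [0.44497633 0.2682141 ]
   z 0.024 circ [0.445  0.2695] 0.0116 box centre [0.44498456 0.26950234]
top tray area 1904 ell [array([341.2, 245.9]), array([34.6, 77.7]), np.float64(18.0)]
   rect ((0.4475710093975067, -0.22437800467014313), (0.0803414136171341, 0.16424494981765747), 69.8622817993164)
top tray area 110 ell [array([347.3, 227.2]), array([13.8, 14.2]), np.float64(145.3)]
   rect ((0.4946272373199463, -0.24140827357769012), (0.03807017579674721, 0.03706331551074982), 43.61090087890625)
```

View pics/crop.png

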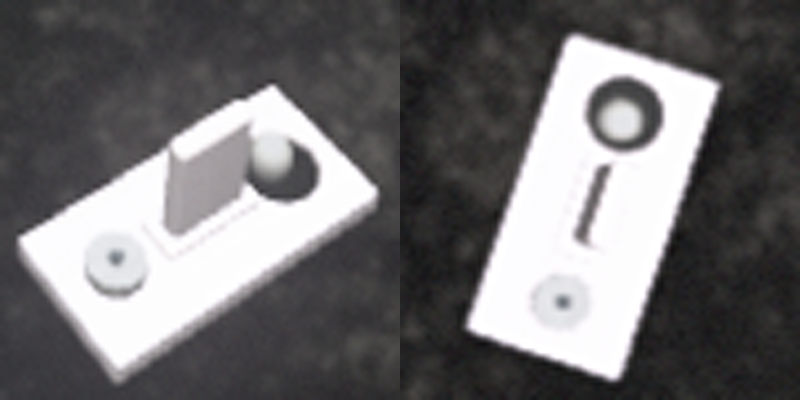

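```bash
cat >> h.py <<'E'
def plan(p0,y0,p1,y1,n):
    p0,p1=np.array(p0),np.array(p1)
    for i in range(n):
        y=np.radians(y0+(y1-y0)*i/n);d=(p1-p0)/n
        A=np.array([[np.cos(y),np.sin(y),0],[np.sin(y),-np.cos(y),0],[0,0,-1]])
        print("call",i,np.round(A@d/.1,3),"wz",round(-np.radians((y1-y0)/n)/.5,3),"end",np.round(p0+d*(i+1),3),y0+(y1-y0)*(i+1)/n)
E
python3 - <<'E'
import plant
from h import *
print([k for k in dir(plant) if not k.startswith("__")], getattr(plant,"hold_point_z",None))
# tab top: tri of +y top edge ends, and depth maps
print("tab top tri",tri((301.4,258),(341.1,253.5)))
for n,b in(("top",(312,206,370,284)),("scene",(262,230,352,306)),("top",(122,222,178,275)),("top",(100,205,135,235))):
    d=np.load(n+"0.npz")["d"];K,R,t=cam(n);x0,y0,x1,y1=b
    v,u=np.mgrid[y0:y1,x0:x1];Z=d[y0:y1,x0:x1]
    P=(np.stack([(u-K[0,2])/K[0,0]*Z,(v-K[1,2])/K[1,1]*Z,Z],-1).reshape(-1,3)-t)@R
    P=P[Z.ravel()>0];print(n,b,"z pct",np.round(np.percentile(P[:,2],[1,50,90,97,99,100]),4))
    q=P[P[:,2]>.05];
    if len(q):print(" high pts",len(q),q.mean(0),"rect",cv2.minAreaRect(q[:,:2].astype(np.float32)))
    if b[0]==100:
        q=P[P[:,2]>.002];print("cable",len(q),q.min(0) if len(q) else 0)
p=np.load("top0.npz")["p"];
for u in(100,110,120,130):print(u,ray("top",(u,205+p[205:232,u].min(1).argmax()),0)[0])
plan([.289,.61,.227],-25.3,[.445,.355,.12],-90,3)
E
```

```text
['PlanningError', 'calibration', 'close_job', 'get_obs', 'hold_point_z', 'snapshot'] 0.0188
tab top tri [ 0.42831206 -0.21408645  0.06614566]
top (312, 206, 370, 284) z pct [-0.0058  0.0022  0.0131  0.0257  0.0646  0.0736]
 high pts 96 [ 0.44654605 -0.22176919  0.06372718] rect ((0.4465198218822479, -0.22236734628677368), (0.011636026203632355, 0.04300673305988312), 69.29379272460938)
scene (262, 230, 352, 306) z pct [-0.0016  0.0013  0.0133  0.0451  0.0644  0.0678]
 high pts 172 [ 0.44394383 -0.22479626  0.06103333] rect ((0.4459584951400757, -0.2236422300338745), (0.012735801748931408, 0.041977349668741226), 69.90585327148438)
top (122, 222, 178, 275) z pct [-0.0066  0.0113  0.0303  0.0322  0.0334  0.0367]
top (100, 205, 135, 235) z pct [-0.0065 -0.0006  0.0039  0.0073  0.0089  0.0118]
cable 222 [0.48466233 0.31313941 0.00200253]
100 [0.50639898 0.40377199 0.        ]
110 [0.51130038 0.37769768 0.        ]
120 [0.51882608 0.35165335 0.        ]
130 [0.52373882 0.32552513 0.        ]
call 0 [0.833 0.546 0.357] wz 0.753 end [0.341 0.525 0.191] -46.86666666666667
call 1 [0.976 0.202 0.357] wz 0.753 end [0.393 0.44  0.156] -68.43333333333334
call 2 [ 0.982 -0.171  0.357] wz 0.753 end [0.445 0.355 0.12 ] -90.0
```

step_arm(steps=[[[0.28,0.18,0.12,0,0,0.25],[0.56,0.36,0.24,0,0,0.5],[0.83,0.55,0.36,0,0,0.75],[0.83,0.55,0.36,0,0,0.75]]], jaw=110)

```text
clock: 0.5
tool_pos: [0.3408, 0.5207, 0.1886]
orientation: [179.8, -0.1, -47.2]
force: [-0.4, 1.0, 0.2]
opening: 0.0612
gripper_force: 0.0
```

step_arm(steps=[[[0.33,0.07,0.12,0,0,0.25],[0.65,0.13,0.24,0,0,0.5],[0.98,0.2,0.36,0,0,0.75],[0.98,0.2,0.36,0,0,0.75]]])

```text
clock: 0.9
tool_pos: [0.393, 0.4361, 0.1527]
orientation: [179.8, -0.1, -68.6]
force: [0.3, 0.4, 0.2]
opening: 0.05
gripper_force: 0.0
```

step_arm(steps=[[[0.33,-0.06,0.12,0,0,0.25],[0.65,-0.11,0.24,0,0,0.5],[0.98,-0.17,0.36,0,0,0.76],[0.98,-0.17,0.36,0,0,0.76],[0.98,-0.17,0.36,0,0,0.76],[0.98,-0.17,0.36,0,0,0.76]]])

```text
clock: 1.5
tool_pos: [0.4448, 0.3562, 0.119]
orientation: [-180.0, 0.0, -89.9]
force: [-1.1, 0.2, -0.6]
opening: 0.05
gripper_force: 0.0
```

step_arm(steps=[[[0,0,0.3,0,0,0],[0,0,0.6,0,0,0],[0,0,0.9,0,0,0],[0,0,1,0,0,0],[0,0,1,0,0,0]]])

```text
clock: 2.0
tool_pos: [0.444, 0.3552, 0.0176]
orientation: [179.9, -0.1, -90.0]
force: [0.3, 0.1, 0.7]
opening: 0.0501
gripper_force: 0.0
```

step_arm(steps=[[[0.03,0,0.03,0,0,0],[0.08,0,0.08,0,0,0],[0.14,0,0.08,0,0,0],[0.18,0,0.08,0,0,0],[0.22,0,0.08,0,0,0],[0.26,0,0.08,0,0,0],[0.3,0,0.08,0,0,0],[0.34,0,0.08,0,0,0],[0.38,0,0.08,0,0,0],[0.43,0,0.08,0,0,0],[0.48,0,0.08,0,0,0],[0.53,0,0.08,0,0,0],[0.58,0,0.08,0,0,0],[0.63,0,0.08,0,0,0],[0.68,0,0.08,0,0,0],[0.73,0,0.08,0,0,0],[0.78,0,0.08,0,0,0],[0.83,0,0.08,0,0,0],[0.88,0,0.08,0,0,0],[0.93,0,0.08,0,0,0]]])

```text
clock: 4.0
tool_pos: [0.4446, 0.2617, 0.0106]
orientation: [-180.0, 0.0, -90.1]
force: [0.3, 4.8, 2.9]
opening: 0.05
gripper_force: 2.4
```

step_arm(steps=[[[0.05,0,0,0,0,0],[0.1,0,0,0,0,0],[0.15,0,0,0,0,0],[0.2,0,0,0,0,0],[0.25,0,0,0,0,0],[0.3,0,0,0,0,0],[0.35,0,0,0,0,0],[0.4,0,0,0,0,0],[0.45,0,0,0,0,0],[0.5,0,0,0,0,0],[0.55,0,0,0,0,0],[0.6,0,0,0,0,0],[0.65,0,0,0,0,0],[0.7,0,0,0,0,0],[0.75,0,0,0,0,0],[0.8,0,0,0,0,0],[0.85,0,0,0,0,0],[0.9,0,0,0,0,0],[0.94,0,0,0,0,0],[0.98,0,0,0,0,0]]])

```text
clock: 6.0
tool_pos: [0.4444, 0.1636, 0.0105]
orientation: [180.0, -0.0, -90.1]
force: [-0.1, 4.5, 3.6]
opening: 0.0497
gripper_force: 2.4
```

```bash
cat >> h.py <<'E'
def reader(b=(178,172,0,0)):
    for n,(x0,y0,x1,y1) in(("scene",(130,160,260,245)),("top",(140,215,262,282))):
        p,_=snapshot(n);g=p.min(2);m=np.zeros(g.shape,np.uint8);m[y0:y1,x0:x1]=g[y0:y1,x0:x1]>100
        cs,_=cv2.findContours(m,cv2.RETR_LIST,cv2.CHAIN_APPROX_NONE)
        cv2.imwrite(f"pics/{n}_{get_obs()['clock']:.2f}.png",p[...,::-1])
        for c in cs:
            w=ray(n,c[:,0],.03)[:,:2].astype(np.float32);cc,r=cv2.minEnclosingCircle(w)
            if cv2.contourArea(c)>20 and .007<r<.06:print(n,np.round(cc,4),round(r,4))
E
python3 -c "
from h import *
reader();print(get_obs()['tool_pos'])"
```

```text
scene [0.443  0.1058] 0.0111
scene [0.4432 0.1053] 0.0256
scene [0.5928 0.1929] 0.0367
scene [0.7014 0.1033] 0.0201
scene [0.5548 0.2632] 0.0494
top [0.3795 0.1738] 0.0231
top [0.4461 0.2446] 0.0128
top [0.4446 0.1028] 0.0123
top [0.4445 0.1031] 0.0244
[0.44407618 0.16310043 0.01036061]
```

step_arm(steps=[[[0.03,0,0,0,0,0],[0.07,0,0,0,0,0],[0.11,0,0,0,0,0],[0.15,0,0,0,0,0],[0.19,0,0,0,0,0],[0.23,0,0,0,0,0],[0.26,0,0,0,0,0],[0.29,0,0,0,0,0],[0.31,0,0,0,0,0],[0.33,0,0,0,0,0],[0.34,0,0,0,0,0],[0.34,0,0,0,0,0],[0.34,0,0,0,0,0],[0.3,0,0,0,0,0],[0.2,0,0,0,0,0],[0.05,0,0,0,0,0],[0.05,0,0,0,0,0]]])

```text
clock: 7.8
tool_pos: [0.4452, 0.1614, 0.0108]
orientation: [-179.9, 0.0, -90.0]
force: [0.3, -0.4, -0.6]
opening: 0.0499
gripper_force: 0.0
```

step_arm(steps=[[[0,0,-0.3,0,0,0],[0,0,-0.6,0,0,0],[0,0,-0.9,0,0,0],[0,0,-1,0,0,0],[0,0,-1,0,0,0]]])

```text
clock: 8.3
tool_pos: [0.4452, 0.1602, 0.1121]
orientation: [-179.9, 0.1, -90.0]
force: [0.3, 0.7, -1.2]
opening: 0.0496
gripper_force: 0.0
```

```bash
python3 -c "
from h import *
reader();o=get_obs();print(o['tool_pos'],o['clock'])
plan(o['tool_pos'],-90,[.4465,-.223,.14],-20.2,4)"; ls pics
```

```text
scene [0.4442 0.0712] 0.0109
scene [0.4432 0.0718] 0.0256
top [0.4447 0.069 ] 0.0121
top [0.4461 0.2715] 0.015
top [0.445  0.0698] 0.0242
top [0.4445 0.0691] 0.0559
[0.44402169 0.15911629 0.10994434] 8.4
call 0 [ 0.955 -0.006 -0.075] wz -0.609 end [0.445 0.064 0.117] -72.55
call 1 [ 0.913  0.281 -0.075] wz -0.609 end [ 0.445 -0.032  0.125] -55.1
call 2 [ 0.787  0.541 -0.075] wz -0.609 end [ 0.446 -0.127  0.132] -37.650000000000006
call 3 [ 0.588  0.753 -0.075] wz -0.609 end [ 0.446 -0.223  0.14 ] -20.200000000000003
both.png
crop.png
scene0.png
scene_6.05.png
scene_8.35.png
top0.png
top_6.10.png
top_8.40.png
```

step_arm(steps=[[[0.3,0,-0.02,0,0,-0.2],[0.6,0,-0.05,0,0,-0.4],[0.96,0,-0.08,0,0,-0.61],[0.96,0,-0.08,0,0,-0.61]]])

```text
clock: 8.8
tool_pos: [0.4428, 0.06, 0.1172]
orientation: [179.8, -0.0, -72.5]
force: [-0.8, -0.0, 0.4]
opening: 0.0497
gripper_force: 0.0
```

step_arm(steps=[[[0.3,0.09,-0.02,0,0,-0.2],[0.6,0.18,-0.05,0,0,-0.4],[0.91,0.28,-0.08,0,0,-0.61],[0.91,0.28,-0.08,0,0,-0.61]]])

```text
clock: 9.2
tool_pos: [0.4439, -0.0344, 0.1254]
orientation: [179.9, 0.0, -55.1]
force: [-0.2, 0.3, -0.8]
opening: 0.0499
gripper_force: 0.0
```

step_arm(steps=[[[0.26,0.18,-0.02,0,0,-0.2],[0.52,0.36,-0.05,0,0,-0.4],[0.79,0.54,-0.08,0,0,-0.61],[0.79,0.54,-0.08,0,0,-0.61]]])

```text
clock: 9.6
tool_pos: [0.4455, -0.1296, 0.1335]
orientation: [179.9, 0.1, -37.6]
force: [0.8, 0.7, -1.1]
opening: 0.0498
gripper_force: 0.0
```

step_arm(steps=[[[0.2,0.25,-0.02,0,0,-0.2],[0.4,0.5,-0.05,0,0,-0.4],[0.59,0.75,-0.08,0,0,-0.61],[0.59,0.75,-0.08,0,0,-0.61],[0.59,0.75,-0.08,0,0,-0.61],[0.59,0.75,-0.08,0,0,-0.61]]])

```text
clock: 10.2
tool_pos: [0.4466, -0.2223, 0.1418]
orientation: [180.0, 0.1, -20.3]
force: [0.3, 0.2, -0.5]
opening: 0.0497
gripper_force: 0.0
```

```bash
python3 -c "
from h import *
o=get_obs();print(o['tool_pos'],o['orientation'],o['clock'])
plan(o['tool_pos'],o['orientation'][2],[.4465,-.223,.0235],-20.2,1)"
```

```text
[ 0.44655029 -0.22226086  0.14177592] [ 1.79991074e+02  7.96822642e-02 -2.02574465e+01] 10.2
call 0 [0.002 0.007 1.183] wz -0.002 end [ 0.446 -0.223  0.023] -20.2
```

step_arm(steps=[[[0,0,0.2,0,0,0],[0,0,0.4,0,0,0],[0,0,0.6,0,0,0],[0,0,0.7,0,0,0],[0,0,0.78,0,0,0],[0,0,0.78,0,0,0],[0,0,0.78,0,0,0]]])

```text
clock: 10.9
tool_pos: [0.4472, -0.2231, 0.065]
orientation: [180.0, -0.0, -20.1]
force: [-0.0, 0.4, 0.3]
opening: 0.0496
gripper_force: 0.0
```

```bash
python3 -c "
from h import *
a=snapshot('scene')[0][190:330,240:400];b=snapshot('top')[0][190:330,270:430]
cv2.imwrite('pics/pre.png',cv2.resize(np.hstack([a,b]),(800,350),interpolation=cv2.INTER_CUBIC)[...,::-1]);print(get_obs()['tool_pos'])"
```

```text
[ 0.44736783 -0.22327587  0.06533573]
```

View pics/pre.png

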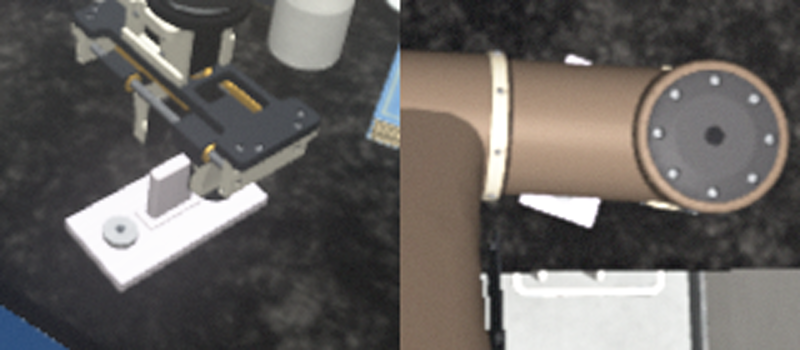

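The left half shows the gripper above the tray, with one fingertip at about crop (210,185) and the other at (140,135). The tab top is between them at (170,170). I'll check this against a projection.

```bash
python3 -c "
from h import *
y=np.radians(-20.1);c=np.array([.4473,-.2232,.065]);ty=np.array([np.sin(y),-np.cos(y),0]);tx=np.array([np.cos(y),np.sin(y),0])
X=[c+ty*.035,c-ty*.035,c+ty*.025+tx*.0095,c+ty*.025-tx*.0095,[.4465,-.223,.065]]
print((proj('scene',X)-[240,190])*2.5)"
```

```text
[[202.57600168 189.47562913]
 [146.33806881 135.91977575]
 [203.04998015 176.37674936]
 [185.0529869  186.50105352]
 [172.88450386 162.35134841]]
```

step_arm(steps=[[[0,0,0.1,0,0,0],[0,0,0.2,0,0,0],[0,0,0.3,0,0,0],[0,0,0.37,0,0,0],[0,0,0.41,0,0,0],[0,0,0.41,0,0,0]]])

```text
clock: 11.6
tool_pos: [0.4462, -0.2232, 0.0227]
orientation: [180.0, 0.1, -20.2]
force: [0.0, -0.6, 0.5]
opening: 0.0499
gripper_force: 0.0
```

step_arm(steps=[[[0,0,0,0,0,0],[0,0,0,0,0,0],[0,0,0,0,0,0],[0,0,0,0,0,0],[0,0,0,0,0,0],[0,0,0,0,0,0],[0,0,0,0,0,0],[0,0,0,0,0,0]]], jaw=255)

```text
clock: 12.4
tool_pos: [0.4469, -0.2232, 0.0237]
orientation: [-180.0, -0.0, -20.2]
force: [0.4, 1.5, 2.4]
opening: 0.0119
gripper_force: 30.0
```

step_arm(steps=[[[0,0,-0.01,0,0,0],[0,0,-0.02,0,0,0],[0,0,-0.05,0,0,0],[0,0,-0.1,0,0,0],[0,0,-0.15,0,0,0],[0,0,-0.21,0,0,0],[0,0,-0.27,0,0,0],[0,0,-0.35,0,0,0],[0,0,-0.42,0,0,0],[0,0,-0.5,0,0,0],[0,0,-0.58,0,0,0],[0,0,-0.65,0,0,0],[0,0,-0.73,0,0,0],[0,0,-0.79,0,0,0],[0,0,-0.85,0,0,0],[0,0,-0.9,0,0,0],[0,0,-0.95,0,0,0],[0,0,-0.98,0,0,0],[0,0,-0.99,0,0,0],[0,0,-1,0,0,0]]])

```text
clock: 14.4
tool_pos: [0.4466, -0.2232, 0.1235]
orientation: [180.0, 0.0, -20.2]
force: [-1.0, -1.4, -2.8]
opening: 0.0119
gripper_force: 30.0
```

```bash
python3 -c "
from h import *
o=get_obs();print(o['tool_pos'],o['orientation'],o['clock'],o['opening'],o['moment'])
a=snapshot('scene')[0][120:330,200:440]
cv2.imwrite('pics/lift.png',cv2.resize(a,(686,600),interpolation=cv2.INTER_CUBIC)[...,::-1])
plan(o['tool_pos'],-20.2,[.4448,.1202,.1430],-90,4)"
```

```text
[ 0.44662647 -0.22321003  0.12347828] [ 1.79999987e+02  1.62191274e-02 -2.01592991e+01] 14.4 0.01185884346676694 [0.01745865 0.02557488 0.00947639]
call 0 [-0.301 -0.804 -0.049] wz 0.609 end [ 0.446 -0.137  0.128] -37.65
call 1 [-0.528 -0.677 -0.049] wz 0.609 end [ 0.446 -0.052  0.133] -55.099999999999994
call 2 [-0.707 -0.487 -0.049] wz 0.609 end [0.445 0.034 0.138] -72.55
call 3 [-0.82  -0.253 -0.049] wz 0.609 end [0.445 0.12  0.143] -90.0
```

View pics/lift.png

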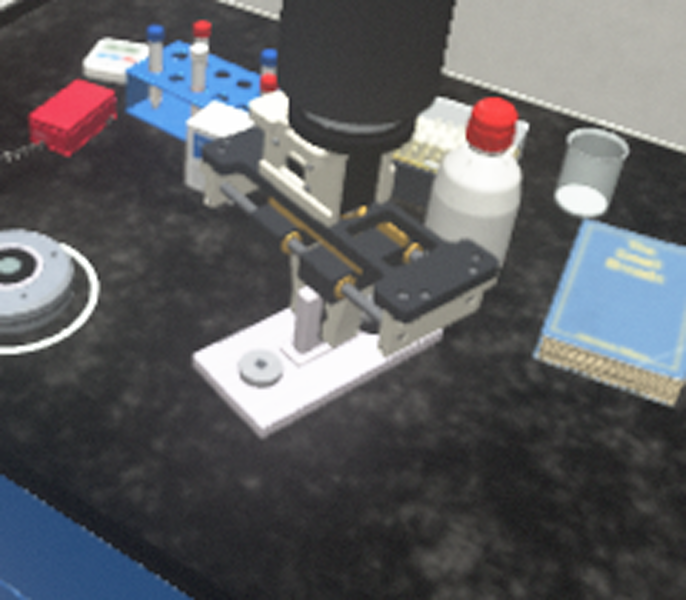

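The tray is lifted level, with the tab at crop (307,320) and the disc weight at (260,367). The ball is hidden behind the finger. The reader is inside the ring at the left. Next I carry it in smooth segments.

step_arm(steps=[[[-0.002,-0.005,0,0,0,0.004],[-0.007,-0.019,-0.001,0,0,0.015],[-0.016,-0.043,-0.003,0,0,0.033],[-0.029,-0.076,-0.005,0,0,0.058],[-0.044,-0.117,-0.007,0,0,0.089],[-0.062,-0.165,-0.01,0,0,0.126],[-0.082,-0.218,-0.014,0,0,0.167],[-0.104,-0.276,-0.017,0,0,0.21],[-0.127,-0.338,-0.021,0,0,0.257],[-0.15,-0.4,-0.025,0,0,0.305],[-0.173,-0.462,-0.029,0,0,0.353],[-0.196,-0.524,-0.033,0,0,0.4],[-0.218,-0.582,-0.036,0,0,0.443],[-0.238,-0.635,-0.04,0,0,0.484],[-0.256,-0.683,-0.043,0,0,0.521],[-0.271,-0.724,-0.045,0,0,0.552],[-0.284,-0.757,-0.047,0,0,0.577],[-0.293,-0.781,-0.049,0,0,0.595],[-0.298,-0.795,-0.05,0,0,0.606],[-0.3,-0.8,-0.05,0,0,0.61]]])

```text
clock: 16.45
tool_pos: [0.4462, -0.1377, 0.1286]
orientation: [-180.0, -0.0, -37.6]
force: [0.0, -0.3, -2.4]
opening: 0.012
gripper_force: 30.0
```

step_arm(steps=[[[-0.003,-0.004,0,0,0,0.004],[-0.013,-0.016,-0.001,0,0,0.015],[-0.029,-0.037,-0.003,0,0,0.033],[-0.05,-0.065,-0.005,0,0,0.058],[-0.077,-0.099,-0.007,0,0,0.089],[-0.109,-0.14,-0.01,0,0,0.126],[-0.145,-0.186,-0.014,0,0,0.167],[-0.183,-0.235,-0.017,0,0,0.21],[-0.224,-0.287,-0.021,0,0,0.257],[-0.265,-0.34,-0.025,0,0,0.305],[-0.306,-0.393,-0.029,0,0,0.353],[-0.347,-0.445,-0.033,0,0,0.4],[-0.385,-0.494,-0.036,0,0,0.443],[-0.421,-0.54,-0.04,0,0,0.484],[-0.453,-0.581,-0.043,0,0,0.521],[-0.48,-0.615,-0.045,0,0,0.552],[-0.501,-0.643,-0.047,0,0,0.577],[-0.517,-0.664,-0.049,0,0,0.595],[-0.527,-0.676,-0.05,0,0,0.606],[-0.53,-0.68,-0.05,0,0,0.61]]])

```text
clock: 18.45
tool_pos: [0.4457, -0.0515, 0.1336]
orientation: [180.0, -0.0, -55.1]
force: [0.1, 0.6, -3.0]
opening: 0.0121
gripper_force: 30.0
```

step_arm(steps=[[[-0.004,-0.003,0,0,0,0.004],[-0.017,-0.012,-0.001,0,0,0.015],[-0.038,-0.026,-0.003,0,0,0.033],[-0.067,-0.047,-0.005,0,0,0.058],[-0.104,-0.072,-0.007,0,0,0.089],[-0.146,-0.101,-0.01,0,0,0.126],[-0.194,-0.134,-0.014,0,0,0.167],[-0.245,-0.169,-0.017,0,0,0.21],[-0.3,-0.207,-0.021,0,0,0.257],[-0.355,-0.245,-0.025,0,0,0.305],[-0.41,-0.283,-0.029,0,0,0.353],[-0.465,-0.321,-0.033,0,0,0.4],[-0.516,-0.356,-0.036,0,0,0.443],[-0.564,-0.389,-0.04,0,0,0.484],[-0.606,-0.418,-0.043,0,0,0.521],[-0.643,-0.443,-0.045,0,0,0.552],[-0.672,-0.464,-0.047,0,0,0.577],[-0.693,-0.478,-0.049,0,0,0.595],[-0.706,-0.487,-0.05,0,0,0.606],[-0.71,-0.49,-0.05,0,0,0.61]]])

```text
clock: 20.45
tool_pos: [0.4453, 0.0347, 0.1385]
orientation: [180.0, -0.0, -72.6]
force: [-0.0, -0.0, -1.8]
opening: 0.0119
gripper_force: 30.0
```

```bash
python3 -c "
from h import *
o=get_obs();print(o['tool_pos'],o['orientation'],o['clock'],o['opening'],o['joint_pos'])
plan(o['tool_pos'],o['orientation'][2],[.4448,.1202,.1430],-90,1)"
```

```text
[0.44525423 0.03474842 0.13854241] [ 1.79994917e+02 -1.96220282e-03 -7.25910094e+01] 20.45 0.011897800770267409 [ 2.98964348e+01  3.42673454e+00 -3.41546112e+01  1.03041317e-03
 -5.24240416e+01 -1.24880727e+01]
call 0 [-0.817 -0.251 -0.045] wz 0.608 end [0.445 0.12  0.143] -90.0
```

step_arm(steps=[[[-0.005,-0.002,0,0,0,0.004],[-0.02,-0.006,-0.001,0,0,0.015],[-0.044,-0.014,-0.002,0,0,0.033],[-0.078,-0.024,-0.004,0,0,0.058],[-0.12,-0.037,-0.007,0,0,0.089],[-0.169,-0.052,-0.009,0,0,0.126],[-0.224,-0.068,-0.012,0,0,0.167],[-0.283,-0.086,-0.016,0,0,0.21],[-0.346,-0.106,-0.019,0,0,0.257],[-0.41,-0.125,-0.023,0,0,0.305],[-0.474,-0.145,-0.026,0,0,0.353],[-0.537,-0.164,-0.03,0,0,0.4],[-0.596,-0.182,-0.033,0,0,0.443],[-0.651,-0.199,-0.036,0,0,0.484],[-0.7,-0.214,-0.038,0,0,0.521],[-0.742,-0.226,-0.041,0,0,0.552],[-0.776,-0.237,-0.043,0,0,0.577],[-0.8,-0.244,-0.044,0,0,0.595],[-0.815,-0.249,-0.045,0,0,0.606],[-0.82,-0.25,-0.045,0,0,0.61]]])

```text
clock: 22.45
tool_pos: [0.4446, 0.1205, 0.1431]
orientation: [180.0, -0.0, -90.1]
force: [-0.3, -0.9, -2.3]
opening: 0.0119
gripper_force: 30.0
```

step_arm(steps=[[[0,0,0,0,0,0],[0,0,0,0,0,0],[0,0,0,0,0,0],[0,0,0,0,0,0],[0,0,0,0,0,0],[0,0,0,0,0,0]]])

```text
clock: 23.05
tool_pos: [0.4446, 0.1204, 0.1431]
orientation: [-180.0, -0.0, -90.1]
force: [0.9, 0.2, -2.7]
opening: 0.0116
gripper_force: 30.0
```

```bash
python3 -c "
from h import *
o=get_obs();print(o['tool_pos'],o['orientation'],o['clock'],o['opening'])
a,d=snapshot('scene');b,e=snapshot('top');np.savez('fin.npz',a=a,b=b,d=d,e=e)
z=lambda p:cv2.resize(p,(400,400),interpolation=cv2.INTER_CUBIC)
cv2.imwrite('pics/fin.png',np.hstack([z(a[120:260,120:260]),z(b[190:310,160:280])])[...,::-1])"
```

```text
[0.44459707 0.12035659 0.14306063] [-1.79998571e+02 -1.08264818e-03 -9.00566966e+01] 23.05 0.011580286794862322
```

View pics/fin.png

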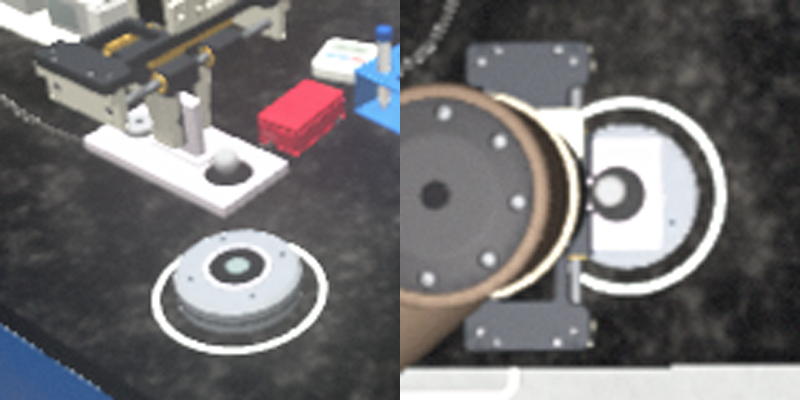

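The ball sits in its pocket (left crop (228,158)), and the reader is inside the ring. Now I measure the pocket rim in both views.

Run:
```python
from h import *
f=np.load('fin.npz')
for n,k,(x0,y0,x1,y1) in(("scene","a",(186,160,218,190)),("top","b",(214,235,236,260))):
    g=f[k].min(2);m=np.zeros(g.shape,np.uint8);m[y0:y1,x0:x1]=g[y0:y1,x0:x1]<140
    cs=sorted(cv2.findContours(m,cv2.RETR_EXTERNAL,cv2.CHAIN_APPROX_NONE)[0],key=cv2.contourArea)[-1]
    w=ray(n,cs[:,0],.13)[:,:2];print(n,cv2.boundingRect(cs),"rim z.13 min",w.min(0),"max",w.max(0),"mid",(w.min(0)+w.max(0))/2)
print("corner tri",tri((120+287*.35,120+166*.35),(160+262*.3,190+137*.3)),tri((120+225*.35,120+208*.35),(160+262*.3,190+250*.3)))
print("expect",[.4448+.038,.1202-.13,.13],[.4448-.038,.1202-.13,.13])
for n,X in(("scene",[.4448,.0702,.13]),("top",[.4448,.0702,.13])):print(n,proj(n,X))
K,R,t=cam("top");e=f["e"]  # plate level from depth
v,u=np.mgrid[225:265,222:238];Z=e[225:265,222:238]
P=(np.stack([(u-K[0,2])/K[0,0]*Z,(v-K[1,2])/K[1,1]*Z,Z],-1).reshape(-1,3)-t)@R;q=P[(abs(P[:,2]-.13)<.012)]
c=np.linalg.lstsq(np.c_[q[:,:2]-q[:,:2].mean(0),np.ones(len(q))],q[:,2],rcond=None)[0];print("plate slope deg",np.degrees(c[:2]),"z",c[2],len(q))
```

```text
scene (193, 160, 25, 15) rim z.13 min [0.48447186 0.05231515] max [0.53106943 0.13986803] mid [0.50777064 0.09609159]
top (214, 235, 19, 25) rim z.13 min [0.41968323 0.05227374] max [0.47551521 0.09454242] mid [0.44759922 0.07340808]
corner tri [0.48329554 0.03760665 0.12556496] [0.40550989 0.03685011 0.13073045]
expect [0.48279999999999995, -0.009800000000000003, 0.13] [0.4068, -0.009800000000000003, 0.13]
scene [[199.55870258 179.37245077]]
top [[224.36655131 248.06319615]]
plate slope deg [ 0.05743261 -0.74919139] z 0.12822212208645897 504
```

Run:
```python
from h import *
f=np.load('fin.npz')
b=f['b'].mean(2);a=f['a'].mean(2)
print("top row248",b[246:250,214:244].mean(0).astype(int))
for c in(228,230,):print("top col",c,b[230:268,c].astype(int))
print("scene row 180",a[179:182,184:224].mean(0).astype(int)); print("scene col 201",a[168:200,201].astype(int))
th=np.linspace(0,2*np.pi,9)[:-1]
for n in("top","scene"):print(n,np.round(proj(n,[[.4448+.02*np.cos(t),.0702+.02*np.sin(t),.13] for t in th]),1).tolist(), proj(n,[.4448,.0402,.13]))
```

```text
top row248 [ 55  36  70  92 146 212 237 241 241 241 241 237 211 145  92  91  91  89
  97 192 255 255 255 254 248 236 232 231 231 231]
top col 228 [228 245 254 255 254 254 254 255 255 255 219 105  88  90  90  92  90  94
  92  91  93  95  90  91  89 134 241 255 255 255 255 255 255 255 254 235
 230 232]
top col 230 [230 245 255 255 254 254 254 254 255 255 255 225 115  88  85  90  90  90
  93  92  93  92  91  98 167 252 255 255 255 255 255 255 255 255 253 235
 231 232]
scene row 180 [254 254 254 254 254 254 253 207 107  90  88  95 105 113 117 117 112 106
  95  89  88  88  89  94 186 251 254 254 254 254 249 230 198 182 165 145
 120  96  84  83]
scene col 201 [246 254 254 253 247 234 229 220 196 170 145 124 104  90  88  90 102 248
 255 255 255 254 244 191 163 157 125  94  90  95  94  90]
top [[224.3, 239.5], [218.3, 242.1], [215.8, 248.2], [218.3, 254.2], [224.4, 256.7], [230.4, 254.1], [232.9, 248.0], [230.4, 241.9]] [[237.17529329 247.90177301]]
scene [[205.5, 175.4], [199.3, 174.4], [193.2, 176.4], [190.7, 180.1], [193.5, 183.5], [199.9, 184.5], [206.1, 182.4], [208.3, 178.6]] [[209.35171981 183.9761683 ]]
```

Both views put the pocket rim within about 1 mm of the target, with the tray's underside at 0.12 m. The ball is in the pocket, the arm is still, and the reader is centred in the ring.

```bash
python3 -c "
from plant import *
o=get_obs();print(o['clock'],abs(o['qvel']).max(),o['gripper_force']);print(close_job())"
```

```text
23.15 0.1559409003640169 29.999864101409912
the job is handed in; nothing more can be done
None
```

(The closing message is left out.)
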